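# Build up two car-seat mounts in order

## Task

Build up the two car-seat mounts on their upright studs. On the blue bracket put the black rubber bush first, then the steel spacer on it, then the red cap, hollow side down, on top; on the yellow bracket put the orange bush first, then the green spacer on it. Every part must lie flat on the one below, and the white spool of thread must not be knocked about.

Things in the scene. Friction and masses are not known exactly. Their poses are not given: they have to be found in the camera images.
- blue_seat (a point): Fixed blue-painted steel L-bracket lying on the bench. The point is on the upper face of its 6 mm plate (6 mm above the bench) on the axis of the upright steel stud, where the first part rests. Stud 14 mm in diameter, its tapered tip 50 mm above this point. Plate 76 mm wide along y, reaching from 45 mm behind to 81 mm ahead of the stud along its x; at the +x end an upright flange stands 28 mm above the bench. z axis up.
- yellow_seat (a point): Fixed yellow-painted steel L-bracket, same plate and flange as the blue one. The point is on the upper face of its 6 mm plate (6 mm above the bench) on the axis of the upright steel stud, 14 mm in diameter, its tapered tip 44 mm above this point. z axis up.
- black_bush_center (a point): Black rubber bush, 54 mm outside diameter, 24 mm high, 60 g. Upright ring lying flat on the bench with a 26 mm hole right through it, loose; the point is at its centre, half-way up. z axis up.
- steel_spacer_center (a point): Grey steel spacer, 50 mm outside diameter, 14 mm high, 120 g. Upright ring lying flat on the bench with a 26 mm hole right through it, loose; the point is at its centre, half-way up. z axis up.
- red_cap_center (a point): Red plastic cap standing closed side up, 48 mm outside diameter, 26 mm high, 40 g, loose; from below it is hollow, a bore of 26 mm diameter and 20 mm deep that drops over the stud's tip; the top is 6 mm thick. The point is at its centre, half-way up. z axis up.
- orange_bush_center (a point): Orange plastic bush, 54 mm outside diameter, 20 mm high, 50 g. Upright ring lying flat on the bench with a 26 mm hole right through it, loose; the point is at its centre, half-way up. z axis up.
- green_spacer_center (a point): Green nylon spacer, 50 mm outside diameter, 12 mm high, 25 g. Upright ring lying flat on the bench with a 26 mm hole right through it, loose; the point is at its centre, half-way up. z axis up.
- spool_center (a point): White spool of thread standing upright between the two brackets, 36 mm in diameter, 40 mm high, loose; to be left alone. The point is at its centre, half-way up.
Things that resemble listed ones, but are neither listed nor needed, are in the scene too. Of the things that look like the part that bears yellow_seat, take the one that is farthest to the robot's right at the start. Leave any pink look-alike of the part that bears steel_spacer_center alone.

How it is judged:
At the end, for the whole second after the job is handed in: Bottom up, blue stud: black bush, steel spacer, red cap; yellow stud: orange bush, green spacer. Each part within 9 mm of the stud axis, 3 mm of its full-stack height, tilted under 0.1 rad, at rest; spool within 25 mm of its start (horizontal distance between each of black_bush_center, steel_spacer_center, red_cap_center and blue_seat below 0.009 m and z of black_bush_center in the frame of blue_seat between 0.009 and 0.015 m and angle between each of black_bush_center, steel_spacer_center, red_cap_center, orange_bush_center, green_spacer_center's own z axis and vertical below 0.1 rad and linear speed of each of black_bush, steel_spacer, red_cap, orange_bush, green_spacer below 0.02 m/s and angular speed of each of black_bush, steel_spacer, red_cap, orange_bush, green_spacer below 0.2 rad/s and z of steel_spacer_center in the frame of blue_seat between 0.028 and 0.034 m and z of red_cap_center in the frame of blue_seat between 0.048 and 0.054 m and horizontal distance between each of orange_bush_center, green_spacer_center and yellow_seat below 0.009 m and z of orange_bush_center in the frame of yellow_seat between 0.007 and 0.013 m and z of green_spacer_center in the frame of yellow_seat between 0.023 and 0.029 m and distance of spool_center from where it was at the start of the episode below 0.025 m); the robot touches nothing.
It fails at once if the spool of thread is knocked about (moved more than 25 mm) (distance of spool_center from where it was at the start of the episode above 0.025 m).
It also fails if it takes over 120 s, if anything falls off the work surface, if the arm or the gripper's body presses on something with over 40 N, if the wrist force passes 120 N, or if a joint passes its speed limit or range.

## Robot

A 7-joint arm with a two-finger parallel gripper is mounted at the origin on the work surface. World frame = base frame: x ahead of the robot, y to its left, z up, the work surface at z = 0. Lengths are in m, angles in rad, forces in N, time in s.
With the tool pointing down it reaches from about 0.4 to 0.85 m from the base axis. Payload 10.4 kg.
Tool frame: the origin (TCP) lies at the very end of the fingers, on their centre line; the grasp point (between the pads) lies 19 mm behind it; z points along the fingers, y is the line along which they close (so a half turn about z gives the same grasp; the last joint's range is limited). The gripper opens to 87 mm and grips with 3 to 60 N. Pads are 19 mm wide; open, the fingers measure 117 mm over their backs; the gripper's body (75 mm by 190 mm) begins 51 mm behind the grasp point.
Start: joints at [1.325, 0.332, -0.065, 1.46, 0.022, 1.35, -0.088], TCP at [0.138, -0.61, 0.223] pointing down, gripper open.
Joint ranges: [-2.6, 2.6], [-0.5, 2.12], [-1.47, 1.34], [0.16, 2.42], [-1.27, 4.41], [0.06, 2.06], [-2.6, 2.6]. Speed limits (rad/s): [2.22, 2.22, 2.79, 2.79, 3.14, 3.14, 3.14].

## Interface

Orientations are given as a unit quaternion [x, y, z, w].
In Python, from bench import * gives the robot as it stands.
- The arm moves only by the tool step_arm, never from a script. Its arguments are lists of equal length, an entry for each row: "delta_pos": the shift along the world's x, y, z in units of 25 mm (1.0 is 25 mm), a list of three; "turn": the turn about the world's z in units of 0.12 rad (1.0 is 0.12 rad). In form: {"delta_pos": [[tx, ty, tz], ...], "turn": [turn, ...]}. A call has 1 to 12 rows; each row shifts and turns the commanded pose from where the row before left it; what a row does not reach is not made up. A row lasts 1/10 s, in which the tool goes at most 50 mm and 8.59 degrees, less where a joint would pass 70% of its speed; a pose out of reach is approached as far as the arm can. A call with a number of a shift or a turn outside -1 to 1 is refused whole. A call with a gripper value outside its range is refused whole. "grip" is the closure, from 0 (fully open) to 1 (shut), set as the call begins (left out, the last holds). The fingers move at their own pace and stop on an object; "newtons" is the grip in N (left out, the last holds). Time passes only in rows, so rows that do not move let the fingers close. It gives the time, the measured TCP pose, the force, the opening and the grip force at its end, in the units of the state.
- read_state(): the state, without advancing time (a new reading comes with each control period).
- camera(name): name is "scene" or "side" or "wrist"; returns a dict with "image" (480x640x3 uint8, red, green, blue), "z_map" (480x640 float32, m along the optical axis (not along the pixel's ray), 0 where there is no reading), "mtx" (3x3 intrinsics, pixels), "view" (4x4, takes a point from world to camera coordinates). Camera axes: x right, y up, looking along -z (the intrinsics and any distortion apply to the point x, -y, -z); pixel columns grow to the right and rows downward; lengths in m; the calibration is good to about 2 mm. A picture is of the moment at which its call begins.
- close_job(): hands the job in; it is judged then, once.
The state is a dict: "time": time; "joint_positions": joint angles; "joint_vel": joint speeds; "joint_torque": joint torques, N m; "ee_pos": TCP position; "eef_rot": TCP orientation; "ft_force": force on the tool from outside, world axes, zero at the start; "torque": the same for the moment, N m; "width": finger opening in m; "grip_force": force on a finger pad.
Only numpy, scipy, OpenCV 4.12 (cv2) and the standard library are available. Lean on these libraries where they do the work, as an engineer would, in place of code of your own. Each camera call takes 0.05 s, during which the arm holds its last target. There are 200 camera calls.

## Working session

There is one attempt and no reset: what is moved stays moved. The work goes in short steps, Python scripts to look and compute and a tool call to move; the robot and the scene stay as the last step left them, time stands still between calls to the robot, and variables do not carry over. Pictures are saved under pics/ and viewed, at most 14 in all, crops included, and the job is handed in when it is done.

Besides the shell and the picture viewer there is one more tool, called after "Emit:" as name(argument=value, ...) on one line, values as JSON. step_arm: Moves the arm, as the interface text tells. Shifts and turns lie within -1 to 1; 1 stands for 25 mm of shift or 0.12 rad of turn. Its arguments: {"type":"object","properties":{"delta_pos":{"type":"array"},"turn":{"type":"array"},"grip":{"type":"number"},"newtons":{"type":"number"}},"required":["delta_pos","turn"]}

```bash
mkdir -p pics
cat > h.py <<'E'
from bench import *
import numpy as np, cv2
def shot(name,fn):
    c=camera(name); cv2.imwrite(f'pics/{fn}.png',c['image'][:,:,::-1]); np.savez(f'pics/{fn}.npz',**{k:c[k] for k in('image','z_map','mtx','view')}); return c
def load(fn): return np.load(f'pics/{fn}.npz')
def world(c,u,v,z=None):
    K=c['mtx'];V=np.linalg.inv(c['view'])
    d=np.array([(u-K[0,2])/K[0,0],-(v-K[1,2])/K[1,1],-1.])
    if z is None: return V[:3,:3]@(d*c['z_map'][int(v),int(u)])+V[:3,3]
    r=V[:3,:3]@d; return V[:3,3]+r*(z-V[2,3])/r[2]
E
python3 - <<'E'
from h import *
for n in('scene','side','wrist'):
    c=shot(n,n+'0'); print(n,np.linalg.inv(c['view'])[:3,3].round(3),c['mtx'][0,0])
s=read_state();print(s['time'],s['ee_pos'],s['eef_rot'],s['width'])
E
```

```text
scene [ 1.406 -0.003  0.854] 621.9856425774504
side [ 0.199 -0.449  0.758] 503.8259420494165
wrist [ 0.214 -0.592  0.384] 345.8431244649548
0.15 [ 0.13800963 -0.60927472  0.22194205] [ 9.93802261e-01  1.11161023e-01 -9.30378947e-05 -5.32743911e-04] 0.08709433011840113
```

View pics/scene0.png

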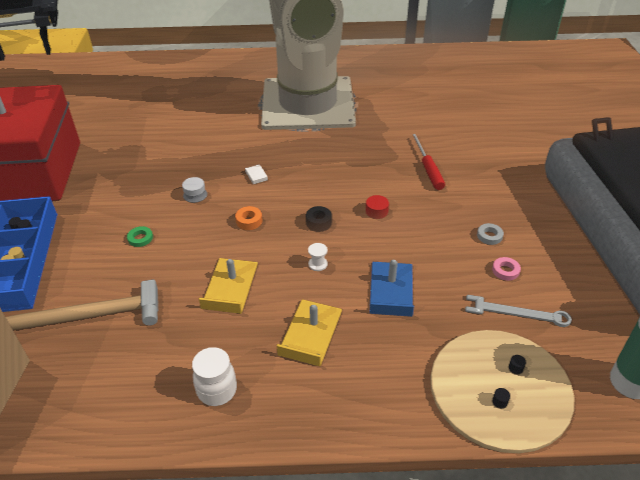

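View pics/side0.png

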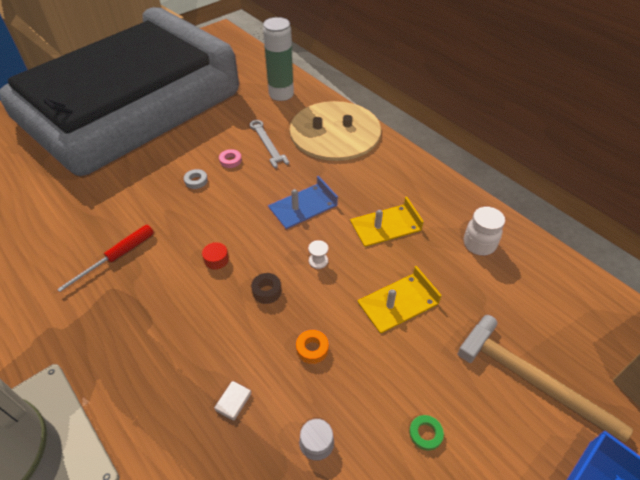

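Scene camera faces the robot, so image left is the robot's right (−y). Objects in the scene image:
- Yellow brackets are at (231,285) and (312,330). The left one is farthest right for the robot, so I take it.
- Steel spacer is grey at (490,234). The look-alikes are the pink ring (507,268) and the grey tin (194,188).
- Black bush is at (319,217). The black pegs at (517,364) and (501,398) are look-alikes.
- Orange bush (249,217), green spacer (140,236), red cap (377,206), spool (318,256), blue bracket (392,285).

```bash
cat >> h.py <<'E'
def cloud(c):
    K=c['mtx'];V=np.linalg.inv(c['view']);z=c['z_map'];v,u=np.mgrid[:480,:640]
    P=np.stack([(u-K[0,2])/K[0,0]*z,-(v-K[1,2])/K[1,1]*z,-z],-1)
    P=P@V[:3,:3].T+V[:3,3]; P[z==0]=np.nan; return P
def top(c,xy,lo,hi,r):
    "circle around the points of height lo..hi within r of xy"
    P=cloud(c).reshape(-1,3); m=(np.hypot(*(P[:,:2]-xy).T)<r)&(P[:,2]>lo)&(P[:,2]<hi)
    Q=P[m]
    if len(Q)<4: return None
    (x,y),R=cv2.minEnclosingCircle((Q[:,:2]*1000).astype(np.float32)); return np.round([x/1e3,y/1e3,np.median(Q[:,2]),2*R/1e3],4),len(Q),Q.mean(0).round(4)
E
python3 - <<'E'
from h import *
A,B=load('scene0'),load('side0')
T=dict(black=(319,212,.024,.024),orange=(249,213,.02,.02),green=(140,234,.012,.012),steel=(490,231,.014,.014),pink=(507,266,.014,.014),red=(377,200,.026,.026),spool=(318,247,.04,.04),blue=(394,264,.05,.056),yel=(231,263,.044,.05))
for n,(u,v,z,zt) in T.items():
    w=world(A,u,v,zt)[:2]
    f=(zt-.02,zt+.006,.02) if n in('blue','yel') else (zt-.005,zt+.006,.04)
    print(n,w.round(3),*[top(c,w,*f) for c in(A,B)])
# plate outlines
for n,p in dict(blue=(392,290),yel=(225,285)).items():
    for c in(A,B):
        w=world(A,*p,.006)[:2];P=cloud(c).reshape(-1,3);h=cv2.cvtColor(c['image'],cv2.COLOR_RGB2HSV).reshape(-1,3).astype(int)
        hue=(abs(h[:,0]-110)<12) if n=='blue' else (abs(h[:,0]-25)<5)
        m=hue&(h[:,1]>130)&(np.hypot(*(P[:,:2]-w).T)<.11)&(P[:,2]<.013)&(P[:,2]>.002)
        print(n,cv2.minAreaRect((P[m][:,:2]*1000).astype(np.float32)),m.sum())
im=A['image'][170:370,100:420,::-1];cv2.imwrite('pics/crop1.png',cv2.resize(im,None,fx=2.5,fy=2.5,interpolation=2))
E
```

```text
black [0.458 0.018] (array([0.4637, 0.0176, 0.0218, 0.0574]), 299, array([0.4648, 0.0167, 0.0219])) (array([0.4571, 0.0151, 0.0239, 0.0549]), 494, array([0.4571, 0.0137, 0.0238]))
orange [ 0.451 -0.125] (array([ 0.4529, -0.1251,  0.0177,  0.0585]), 279, array([ 0.454 , -0.1258,  0.0179])) (array([ 0.4473, -0.1279,  0.0198,  0.0552]), 622, array([ 0.447 , -0.1288,  0.0197]))
green [ 0.496 -0.34 ] (array([ 0.4942, -0.3422,  0.0097,  0.054 ]), 261, array([ 0.4951, -0.341 ,  0.0097])) (array([ 0.4896, -0.343 ,  0.0117,  0.0511]), 694, array([ 0.4885, -0.3441,  0.0116]))
steel [0.518 0.353] (array([0.5176, 0.3541, 0.0119, 0.0528]), 268, array([0.5184, 0.3548, 0.0119])) (array([0.512 , 0.3511, 0.0137, 0.0534]), 248, array([0.5105, 0.3512, 0.0136]))
pink [0.614 0.362] (array([0.6137, 0.3629, 0.0119, 0.0532]), 315, array([0.6142, 0.3624, 0.012 ])) (array([0.6072, 0.3614, 0.0138, 0.0537]), 233, array([0.606 , 0.3598, 0.0135]))
red [0.428 0.138] (array([0.4331, 0.1382, 0.024 , 0.0521]), 268, array([0.4339, 0.1382, 0.024 ])) (array([0.4292, 0.1366, 0.0261, 0.0515]), 421, array([0.4267, 0.1352, 
[... 300 characters left out ...]
49, 0.142 , 0.0496, 0.0118]), 45, array([0.6251, 0.1415, 0.0482]))
yel [ 0.621 -0.146] (array([ 0.6114, -0.1486,  0.0419,  0.0148]), 71, array([ 0.6143, -0.1484,  0.0408])) (array([ 0.6057, -0.1509,  0.0465,  0.0136]), 49, array([ 0.6054, -0.1522,  0.0448]))
blue ((650.5454711914062, 142.8752899169922), (72.97269439697266, 130.07627868652344), 82.14859771728516) 1483
blue ((639.424072265625, 142.25662231445312), (72.33146667480469, 115.5835952758789), 81.80289459228516) 1034
yel ((629.9916381835938, -152.8171844482422), (74.49055480957031, 127.61363983154297), 79.47747802734375) 1440
yel ((630.7333374023438, -155.31619262695312), (77.07891845703125, 140.3036346435547), 79.1841812133789) 2330
```

View pics/crop1.png

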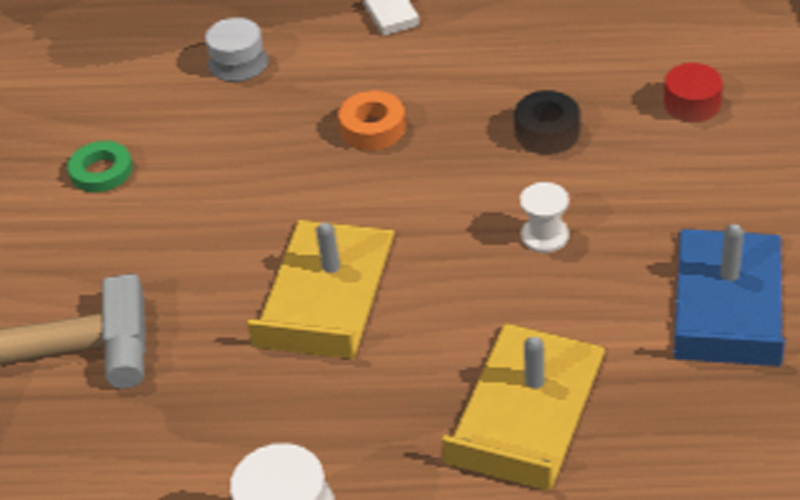

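Side-camera heights match the given sizes; the scene camera reads about 2 mm low. The crop confirms my choice of the left yellow bracket, with its stud at about (0.607,-0.150). Heading to the orange bush.

Emit:
step_arm(delta_pos=[[0.62,0.96,0],[0.62,0.96,0],[0.62,0.96,0],[0.62,0.96,0],[0.62,0.96,0],[0.62,0.96,0],[0.62,0.96,0],[0.62,0.96,0],[0.62,0.96,0],[0.62,0.96,0],[0.62,0.96,0],[0.62,0.96,0]], turn=[0,0,0,0,0,0,0,0,0,0,0,0], grip=0)

```text
time: 1.35
ee_pos: [0.3245, -0.3205, 0.2225]
eef_rot: [0.994, 0.111, -0.0, 0.0]
ft_force: [0.6, -0.6, 0.4]
width: 0.0872
grip_force: 0.0
```

Emit:
step_arm(delta_pos=[[0.62,0.96,0],[0.62,0.96,0],[0.62,0.96,0],[0.62,0.96,0],[0.62,0.96,0],[0.62,0.96,0],[0.62,0.96,0],[0.62,0.96,0],[0,0,0],[0,0,0]], turn=[0,0,0,0,0,0,0,0,0,0])

```text
time: 2.35
ee_pos: [0.448, -0.1293, 0.2224]
eef_rot: [0.994, 0.112, -0.0, -0.0]
ft_force: [-0.4, 0.0, 0.1]
width: 0.0872
grip_force: 0.0
```

Run:
```python
from h import *
c=shot('wrist','w1'); s=read_state();print(s['time'],s['ee_pos'],s['eef_rot'],s['joint_positions'],s['ft_force'])
print(c['view'][:3,:3].round(2))
for n,xy,z in(('orange',(.449,-.127),.02),('black',(.459,.016),.024),('spool',(.577,.011),.04)): print(n,top(c,xy,z-.005,z+.006,.045))
print('yel',top(c,(.607,-.150),.03,.056,.03))
```

```text
2.4 [ 0.44772062 -0.13009269  0.22234575] [ 9.93818069e-01  1.11020517e-01 -2.97086820e-04  5.25001036e-05] [ 0.77722095  0.01245113 -0.58954039  1.83399678  0.00747462  1.29779053
 -1.16259941] [-0.11685284 -0.03823136  0.0250099 ]
[[ 0.22 -0.98  0.  ]
 [ 0.93  0.21 -0.28]
 [ 0.28  0.06  0.96]]
orange (array([ 0.4515, -0.1278,  0.0196,  0.0539]), 1480, array([ 0.4524, -0.1276,  0.0196]))
black (array([0.462 , 0.0148, 0.0236, 0.0537]), 1711, array([0.4627, 0.0145, 0.0235]))
spool (array([0.5786, 0.0101, 0.04  , 0.0365]), 1456, array([0.5788, 0.0094, 0.0399]))
yel (array([ 0.6094, -0.1509,  0.0469,  0.0142]), 278, array([ 0.608 , -0.1501,  0.0453]))
```

View pics/w1.png

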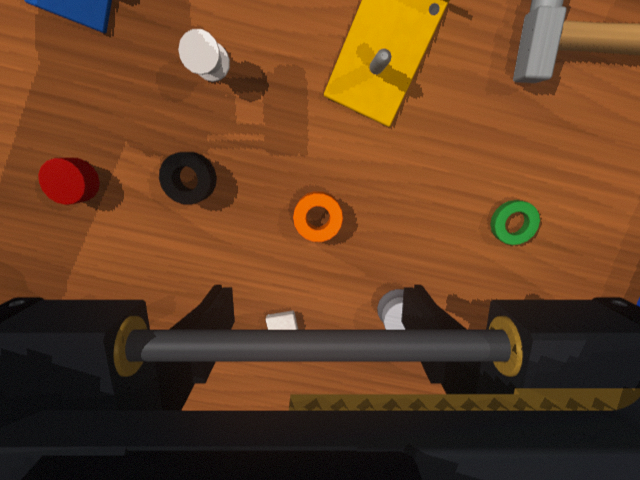

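Wrist view: orange at (318,217), yellow stud at (380,60), black at (188,178), red at (68,181), green at (515,222). The wrist fits give the exact diameters, so I use those positions. Descending on orange.

Emit:
step_arm(delta_pos=[[0.15,0.09,-1],[0,0,-1],[0,0,-1],[0,0,-1],[0,0,-1],[0,0,-1],[0,0,-1],[0,0,-1],[0,0,-0.5],[0,0,-0.18],[0,0,0],[0,0,0]], turn=[0,0,0,0,0,0,0,0,0,0,0,0])

```text
time: 3.6
ee_pos: [0.4525, -0.1277, 0.0065]
eef_rot: [0.994, 0.111, 0.001, 0.0]
ft_force: [0.6, 0.2, -0.7]
width: 0.0872
grip_force: 0.0
```

Emit:
step_arm(delta_pos=[[0,0,0],[0,0,0],[0,0,0],[0,0,0],[0,0,0],[0,0,0]], turn=[0,0,0,0,0,0], grip=1, newtons=15)

```text
time: 4.2
ee_pos: [0.4519, -0.1274, 0.0057]
eef_rot: [0.994, 0.111, 0.0, 0.0]
ft_force: [0.0, -0.5, 1.3]
width: 0.0536
grip_force: 15.0
```

Emit:
step_arm(delta_pos=[[0,0,1],[0,0,1],[0,0,1],[0,0,1],[0.79,-0.12,0],[0.79,-0.12,0],[0.79,-0.12,0],[0.79,-0.12,0],[0.79,-0.12,0],[0.79,-0.12,0],[0.79,-0.12,0],[0.79,-0.12,0]], turn=[0,0,0,0,0,0,0,0,0,0,0,0])

```text
time: 5.4
ee_pos: [0.6104, -0.1515, 0.1051]
eef_rot: [0.994, 0.111, -0.0, -0.0]
ft_force: [0.5, -0.1, 0.4]
width: 0.0537
grip_force: 15.0
```

Emit:
step_arm(delta_pos=[[0,0,0],[0,0,0],[0,0,0]], turn=[0,0,0])

```text
time: 5.7
ee_pos: [0.6091, -0.1512, 0.1054]
eef_rot: [0.994, 0.111, -0.0, -0.0]
ft_force: [-0.1, 0.7, -0.2]
width: 0.0534
grip_force: 15.0
```

```bash
cat >> h.py <<'E'
def held(fn,zt,stud,studz):
    s=read_state();p=s['ee_pos'];print(s['time'],p.round(4),s['width'])
    for n in('wrist','side','scene'):
        c=shot(n,f'{fn}_{n}');print(n,'part',top(c,p[:2],p[2]+zt-.009,p[2]+zt+.007,.05),'stud',top(c,stud,studz-.014,studz+.006,.02))
E
python3 - <<'E'
from h import *
held('h1',.015,(.6094,-.1509),.05)
E
```

```text
5.7 [ 0.6091 -0.1512  0.1054] 0.053418511895766706
wrist part (array([ 0.6165, -0.1488,  0.1192,  0.0718]), 5801, array([ 0.6181, -0.1484,  0.119 ])) stud (array([ 0.6138, -0.1501,  0.04  ,  0.0105]), 44, array([ 0.6157, -0.1495,  0.0397]))
side part (array([ 0.6041, -0.1505,  0.1193,  0.0743]), 682, array([ 0.5991, -0.151 ,  0.1188])) stud (array([ 0.6059, -0.1507,  0.0465,  0.014 ]), 64, array([ 0.6038, -0.152 ,  0.0451]))
scene part (array([ 0.6181, -0.1474,  0.1173,  0.0719]), 562, array([ 0.6132, -0.1486,  0.1173])) stud (array([ 0.6124, -0.1483,  0.0444,  0.0148]), 55, array([ 0.6143, -0.1485,  0.0436]))
```

View pics/h1_wrist.png

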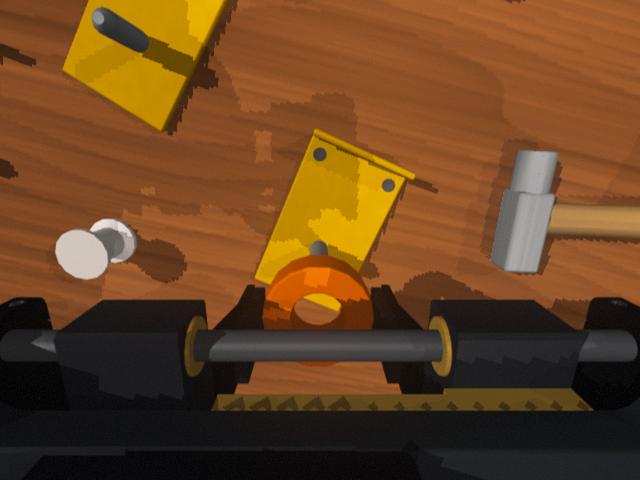

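Wrist view: the bush is held at (318,310) between the fingers, with the stud at (318,248) below. The finger parts spoil the fit, so I add a colour filter.

```bash
cat >> h.py <<'E'
def ctop(c,xy,lo,hi,r,hue,dh=6):
    "as top, but only saturated pixels of the hue; hue None: dark ones"
    h=cv2.cvtColor(np.ascontiguousarray(c['image']),cv2.COLOR_RGB2HSV).astype(int)
    m=((abs(h[:,:,0]-hue)<dh)|(abs(h[:,:,0]-180-hue)<dh))&(h[:,:,1]>120)
    return top(dict(z_map=np.where(m,c['z_map'],0),mtx=c['mtx'],view=c['view']),xy,lo,hi,r)
E
python3 - <<'E'
from h import *
for n in('wrist','side','scene'):
    c=load('h1_'+n); print(n,ctop(c,(.609,-.151),.113,.125,.05,11))
E
```

```text
wrist (array([ 0.6164, -0.1489,  0.1193,  0.0715]), 5448, array([ 0.6181, -0.1484,  0.119 ]))
side (array([ 0.6057, -0.1496,  0.1194,  0.0742]), 616, array([ 0.5994, -0.1515,  0.1191]))
scene (array([ 0.6114, -0.1453,  0.1173,  0.0649]), 462, array([ 0.6121, -0.1489,  0.1174]))
```

```bash
sed -i 's/(h\[:,:,1\]>120)/(h[:,:,1]>150)\&(h[:,:,2]>110)/' h.py
python3 - <<'E'
from h import *
for n in('wrist','side','scene'):
    c=load('h1_'+n); print(n,ctop(c,(.609,-.151),.112,.125,.05,11))
E
```

```text
wrist (array([ 0.608 , -0.1505,  0.1192,  0.0546]), 3526, array([ 0.6218, -0.1453,  0.1189]))
side (array([ 0.5958, -0.1475,  0.1193,  0.0634]), 563, array([ 0.599 , -0.1509,  0.1188]))
scene (array([ 0.6108, -0.1497,  0.1172,  0.0577]), 461, array([ 0.6125, -0.1489,  0.1171]))
```

Wrist: part (0.608,-0.1505) against stud (0.6094,-0.1509), aligned within about 1.5 mm. Lowering and releasing.

Emit:
step_arm(delta_pos=[[0.03,0,-0.8],[0,0,-0.8],[0,0,-0.8],[0,0,-0.8],[0,0,-0.3],[0,0,-0.2],[0,0,0],[0,0,0]], turn=[0,0,0,0,0,0,0,0])

```text
time: 6.65
ee_pos: [0.6112, -0.1514, 0.0141]
eef_rot: [0.994, 0.111, 0.001, 0.0]
ft_force: [-0.8, 0.0, 0.1]
width: 0.0537
grip_force: 15.0
```

Emit:
step_arm(delta_pos=[[0,0,0],[0,0,0],[0,0,0],[0,0,0],[0,0,0],[0,0,0]], turn=[0,0,0,0,0,0], grip=0)

```text
time: 7.25
ee_pos: [0.6107, -0.1513, 0.0131]
eef_rot: [0.994, 0.111, 0.0, 0.0]
ft_force: [-0.2, 0.4, 0.3]
width: 0.0857
grip_force: 0.0
```

Emit:
step_arm(delta_pos=[[0,0,1],[0,0,1],[0,0,1],[0,0,1],[-0.9,-0.8,1],[-0.9,-0.9,0.7],[-0.9,-0.9,0],[-0.8,-0.9,0],[-0.8,-0.9,0],[-0.8,-0.9,0],[0,-0.9,0],[0,-0.9,0]], turn=[0,0,0,0,0,0,0,0,0,0,0,0])

```text
time: 8.45
ee_pos: [0.4825, -0.33, 0.1559]
eef_rot: [0.994, 0.111, -0.0, 0.0]
ft_force: [0.5, 0.4, 0.5]
width: 0.0869
grip_force: 0.0
```

Run:
```python
from h import *
s=read_state();print(s['time'],s['ee_pos'],s['width'])
for n in('wrist','side','scene'):
    c=shot(n,'p1_'+n); print(n,'or',ctop(c,(.607,-.15),.02,.031,.04,11),'green',ctop(c,(.492,-.343),.006,.017,.04,65,15),'spool',top(c,(.577,.011),.035,.046,.04))
```

```text
8.45 [ 0.48245243 -0.33003785  0.15591292] 0.08690868352723845
wrist or (array([ 0.6101, -0.1512,  0.0259,  0.0538]), 2457, array([ 0.6054, -0.1529,  0.0259])) green (array([ 0.4925, -0.3436,  0.0117,  0.0494]), 1529, array([ 0.4932, -0.3434,  0.0117])) spool None
side or (array([ 0.6018, -0.1334,  0.0262,  0.0343]), 61, array([ 0.6024, -0.1304,  0.0262])) green (array([ 0.4897, -0.3434,  0.0119,  0.0466]), 411, array([ 0.4898, -0.344 ,  0.012 ])) spool (array([0.5749, 0.0098, 0.0401, 0.0355]), 225, array([0.5733, 0.0083, 0.0399]))
scene or (array([ 0.6114, -0.1499,  0.0237,  0.0566]), 341, array([ 0.6166, -0.1483,  0.0237])) green None spool (array([0.58  , 0.0119, 0.0377, 0.0383]), 210, array([0.5802, 0.0116, 0.0378]))
```

Orange is seated (top at 0.0259, centred). Now green.

Emit:
step_arm(delta_pos=[[0.4,-0.56,-1],[0,0,-1],[0,0,-1],[0,0,-1],[0,0,-1],[0,0,-0.7],[0,0,-0.3],[0,0,-0.08],[0,0,0],[0,0,0]], turn=[0,0,0,0,0,0,0,0,0,0])

```text
time: 9.6
ee_pos: [0.4939, -0.343, 0.0047]
eef_rot: [0.994, 0.111, 0.001, 0.001]
ft_force: [-0.2, 0.2, -0.1]
width: 0.0871
grip_force: 0.0
```

Emit:
step_arm(delta_pos=[[0,0,0],[0,0,0],[0,0,0],[0,0,0],[0,0,0],[0,0,0]], turn=[0,0,0,0,0,0], grip=1, newtons=15)

```text
time: 10.2
ee_pos: [0.4931, -0.3429, 0.0036]
eef_rot: [0.994, 0.111, 0.0, 0.0]
ft_force: [0.6, 0.2, 0.3]
width: 0.0495
grip_force: 15.0
```

Emit:
step_arm(delta_pos=[[0,0,1],[0,0,1],[0,0,1],[0,0,1],[0.585,0.96,0],[0.585,0.96,0],[0.585,0.96,0],[0.585,0.96,0],[0.585,0.96,0],[0.585,0.96,0],[0.585,0.96,0],[0.585,0.96,0]], turn=[0,0,0,0,0,0,0,0,0,0,0,0])

```text
time: 11.4
ee_pos: [0.6106, -0.1498, 0.1035]
eef_rot: [0.994, 0.111, -0.0, 0.0]
ft_force: [0.9, -0.3, 0.8]
width: 0.0496
grip_force: 15.0
```

Emit:
step_arm(delta_pos=[[0,0,0],[0,0,0],[0,0,0]], turn=[0,0,0])

```text
time: 11.7
ee_pos: [0.6096, -0.1522, 0.1034]
eef_rot: [0.994, 0.11, -0.0, 0.0]
ft_force: [-0.3, -0.6, -0.1]
width: 0.0494
grip_force: 15.0
```

Run:
```python
from h import *
s=read_state();p=s['ee_pos'];print(s['time'],p,s['width'])
for n in('wrist','scene'):
    c=shot(n,'h2_'+n); print(n,'green',ctop(c,p[:2],p[2]+.002,p[2]+.014,.045,65,15))
```

```text
11.7 [ 0.60959665 -0.15216378  0.10336596] 0.04936097957798541
wrist green (array([ 0.6177, -0.1496,  0.1116,  0.0435]), 1912, array([ 0.6232, -0.1473,  0.1115]))
scene green None
```

Emit:
step_arm(delta_pos=[[0,0.03,-0.8],[0,0,-0.8],[0,0,-0.7],[0,0,-0.4],[0,0,-0.2],[0,0,0],[0,0,0]], turn=[0,0,0,0,0,0,0])

```text
time: 12.5
ee_pos: [0.6106, -0.1502, 0.0318]
eef_rot: [0.994, 0.111, 0.001, 0.0]
ft_force: [0.9, -0.3, 0.1]
width: 0.0492
grip_force: 15.0
```

Emit:
step_arm(delta_pos=[[0,0,0],[0,0,0],[0,0,0],[0,0,0],[0,0,0],[0,0,0]], turn=[0,0,0,0,0,0], grip=0)

```text
time: 13.1
ee_pos: [0.6101, -0.1501, 0.0311]
eef_rot: [0.994, 0.111, 0.0, 0.0]
ft_force: [0.2, 0.3, 0.5]
width: 0.0842
grip_force: 0.0
```

Emit:
step_arm(delta_pos=[[0,0,1],[0,0,1],[0,0,1],[0,0,1],[-0.9,0.9,1],[-0.9,0.9,0],[-0.9,0.9,0],[-0.9,0.9,0],[-0.9,0.9,0],[-0.8,0.9,0],[-0.6,0.9,0],[0,0.3,0]], turn=[0,0,0,0,0,0,0,0,0,0,0,0])

```text
time: 14.3
ee_pos: [0.4612, 0.017, 0.1564]
eef_rot: [0.994, 0.113, 0.0, 0.001]
ft_force: [0.2, -0.6, -0.3]
width: 0.0867
grip_force: 0.0
```

Run:
```python
from h import *
s=read_state();print(s['time'],s['ee_pos'],s['width'],s['joint_positions'].round(2))
c=shot('wrist','p2_wrist')
print('green',ctop(c,(.61,-.151),.031,.044,.04,65,15),'black',top(c,(.461,.0148),.019,.03,.04),'spool',top(c,(.577,.011),.035,.046,.04),'red',ctop(c,(.432,.138),.02,.031,.04,0),'blue',top(c,(.6295,.143),.035,.062,.025))
c=shot('scene','p2_scene');print('green',ctop(c,(.61,-.151),.029,.044,.04,65,15))
```

```text
14.3 [0.46120732 0.01701681 0.15635921] 0.08672619899272518 [ 0.56  0.07 -0.71  1.93  0.05  1.16 -1.52]
green (array([ 0.6096, -0.1493,  0.0379,  0.0497]), 2374, array([ 0.6099, -0.1484,  0.0379])) black (array([0.4618, 0.0152, 0.0237, 0.054 ]), 2173, array([0.4628, 0.0155, 0.0236])) spool (array([0.5786, 0.0099, 0.04  , 0.0359]), 1949, array([0.5787, 0.0101, 0.0399])) red (array([0.4311, 0.137 , 0.0258, 0.0476]), 2147, array([0.4317, 0.1367, 0.0257])) blue None
green None
```

View pics/p2_wrist.png

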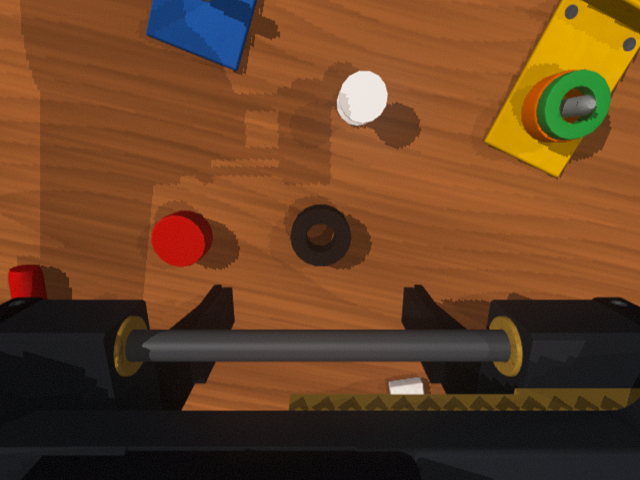

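Yellow stack is done: the green ring lies flat at (572,105), top 0.0379, centred. Black bush is at (320,235), the spool undisturbed at (362,98). Picking the black bush.

Emit:
step_arm(delta_pos=[[0.03,-0.05,-1],[0,0,-1],[0,0,-1],[0,0,-1],[0,0,-1],[0,0,-0.7],[0,0,-0.3],[0,0,-0.05],[0,0,0],[0,0,0]], turn=[0,0,0,0,0,0,0,0,0,0])

```text
time: 15.4
ee_pos: [0.4642, 0.0135, 0.0057]
eef_rot: [0.994, 0.111, 0.001, 0.0]
ft_force: [0.8, 0.0, 1.0]
width: 0.0872
grip_force: 0.0
```

Emit:
step_arm(delta_pos=[[0,0,0],[0,0,0],[0,0,0],[0,0,0],[0,0,0],[0,0,0]], turn=[0,0,0,0,0,0], grip=1, newtons=15)

```text
time: 16.0
ee_pos: [0.4634, 0.0137, 0.0049]
eef_rot: [0.994, 0.111, 0.0, 0.0]
ft_force: [-0.8, 0.3, 1.4]
width: 0.0537
grip_force: 15.0
```

Emit:
step_arm(delta_pos=[[0,0,1],[0,0,1],[0,0,1],[0,0,1],[0.45,0.86,1],[0.45,0.86,1],[0.45,0.86,0],[0.45,0.86,0],[0.45,0.86,0],[0.45,0.86,0],[0,0,0],[0,0,0]], turn=[0,0,0,0,0,0,0,0,0,0,0,0])

```text
time: 17.2
ee_pos: [0.5305, 0.1428, 0.1544]
eef_rot: [0.994, 0.112, -0.0, -0.0]
ft_force: [0.0, 0.0, -0.0]
width: 0.0537
grip_force: 15.0
```

Run:
```python
from h import *
s=read_state();print(s['time'],s['ee_pos'],s['width'],s['joint_positions'].round(2))
c=shot('wrist','h3')
print('blue',top(c,(.6295,.143),.035,.062,.025),'steel',top(c,(.515,.352),.009,.02,.04),'spool',top(c,(.577,.011),.035,.046,.04))
```

```text
17.2 [0.53050839 0.14282777 0.15439846] 0.053700970776371953 [ 0.32  0.31 -0.78  1.72  0.23  1.21 -1.87]
blue (array([0.6291, 0.1453, 0.0533, 0.0139]), 324, array([0.6286, 0.1457, 0.0529])) steel (array([0.5153, 0.3528, 0.0136, 0.0507]), 2000, array([0.5167, 0.3522, 0.0134])) spool (array([0.5789, 0.01  , 0.0398, 0.0369]), 1534, array([0.579 , 0.0108, 0.0397]))
```

View pics/h3.png

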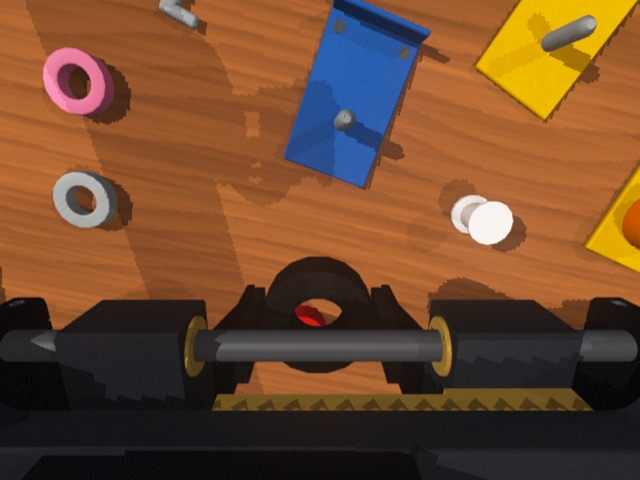

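Blue stud tip at (344,118) → (0.629,0.145). Steel ring at (85,199) → (0.515,0.353), pink look-alike at (78,81). Moving over the blue stud.

Emit:
step_arm(delta_pos=[[0.8,0.02,0],[0.8,0.02,-0.5],[0.8,0.02,-0.5],[0.8,0.02,-0.5],[0.78,0,-0.5],[0,0,0],[0,0,0],[0,0,0]], turn=[0.6,0.6,0.6,0.6,0.6,0,0,0])

```text
time: 18.05
ee_pos: [0.63, 0.1444, 0.1056]
eef_rot: [0.958, 0.287, 0.0, 0.0]
ft_force: [1.1, 0.1, -1.2]
width: 0.0537
grip_force: 15.0
```

Run:
```python
from h import *
s=read_state();p=s['ee_pos'];print(s['time'],p,s['width'],s['joint_positions'].round(2))
for n in('scene','side'):
    c=shot(n,'h4'+n)
    u,v=[], []
    q=c['view']@np.r_[p,1];k=c['mtx'];u=k[0,0]*q[0]/-q[2]+k[0,2];v=k[1,1]*-q[1]/-q[2]+k[1,2]
    print(n,u,v); u,v=int(u),int(v); im=c['image'][v-60:v+90,u-70:u+70,::-1]; cv2.imwrite(f'pics/h4c{n}.png',cv2.resize(im,(560,600),interpolation=2))
a,b=cv2.imread('pics/h4cscene.png'),cv2.imread('pics/h4cside.png');cv2.imwrite('pics/h4c.png',cv2.resize(np.hstack([a,b]),(800,430)))
```

```text
18.05 [0.63000195 0.14436598 0.10555877] 0.05371280586011802 [ 0.25  0.58 -0.75  1.51  0.41  1.22 -1.55]
scene 394.5441031014011 239.67978231168536
side 294.74667888710565 170.91792226873173
```

View pics/h4c.png

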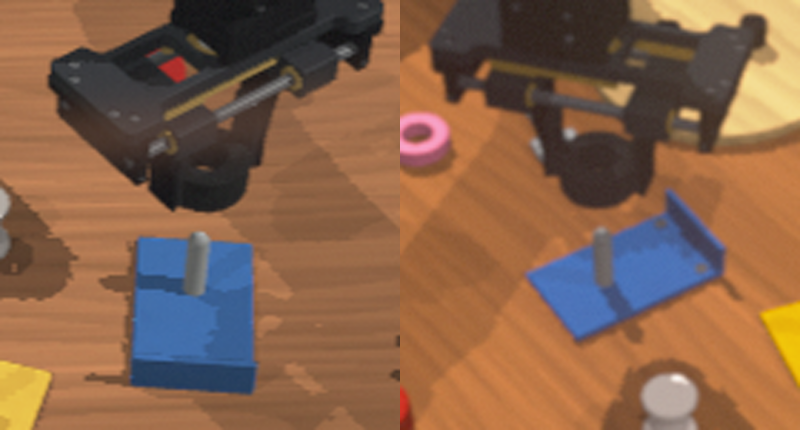

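Both views show the black bush straight above the stud (stud at (197,235) and (601,230) in the crop). Lowering.

Emit:
step_arm(delta_pos=[[0,0.02,-0.8],[0,0,-0.8],[0,0,-0.8],[0,0,-0.8],[0,0,-0.35],[0,0,-0.2],[0,0,0],[0,0,0]], turn=[0,0,0,0,0,0,0,0])

```text
time: 18.95
ee_pos: [0.6309, 0.1454, 0.0121]
eef_rot: [0.958, 0.287, 0.001, 0.0]
ft_force: [0.8, -0.0, -0.8]
width: 0.0538
grip_force: 15.0
```

Emit:
step_arm(delta_pos=[[0,0,0],[0,0,0],[0,0,0],[0,0,0],[0,0,0],[0,0,0]], turn=[0,0,0,0,0,0], grip=0)

```text
time: 19.55
ee_pos: [0.6304, 0.1452, 0.0111]
eef_rot: [0.958, 0.287, 0.0, 0.0]
ft_force: [-1.0, -0.6, 0.2]
width: 0.0855
grip_force: 0.0
```

Emit:
step_arm(delta_pos=[[0,0,1],[0,0,1],[0,0,1],[0,0,1],[-0.9,0.9,1],[-0.9,0.9,0],[-0.9,0.9,0],[-0.9,0.9,0],[-0.9,0.9,0],[0,0.9,0],[0,0.9,0],[0,0.9,0]], turn=[0,0,0,0,0,0,0,0,0,0,0,0])

```text
time: 20.75
ee_pos: [0.5178, 0.326, 0.1362]
eef_rot: [0.958, 0.287, 0.0, 0.0]
ft_force: [0.7, -0.2, -0.2]
width: 0.0873
grip_force: 0.0
```

Run:
```python
from h import *
s=read_state();print(s['time'],s['ee_pos'],s['width'],s['joint_positions'].round(2))
c=shot('wrist','p4')
print('black',top(c,(.629,.145),.024,.036,.04),'steel',top(c,(.515,.353),.009,.02,.04))
c=shot('side','p4s');print('black',top(c,(.625,.144),.024,.036,.04))
```

```text
20.75 [0.51777629 0.32597265 0.13623044] 0.08728197509348057 [ 0.    0.5  -0.84  1.57  0.38  1.25 -1.89]
black (array([0.6295, 0.1461, 0.0297, 0.0551]), 2687, array([0.6291, 0.1507, 0.0294])) steel (array([0.5153, 0.3537, 0.0137, 0.0499]), 1955, array([0.5162, 0.3541, 0.0135]))
black (array([0.6248, 0.1454, 0.0299, 0.0548]), 338, array([0.6227, 0.1411, 0.0296]))
```

Black is seated (top 0.030). Now steel.

Emit:
step_arm(delta_pos=[[-0.08,0.6,-1],[0,0.52,-1],[0,0,-1],[0,0,-1],[0,0,-0.8],[0,0,-0.35],[0,0,-0.1],[0,0,0],[0,0,0]], turn=[0,0,0,0,0,0,0,0,0])

```text
time: 21.75
ee_pos: [0.5165, 0.3535, 0.006]
eef_rot: [0.958, 0.287, 0.001, -0.0]
ft_force: [0.1, 0.1, 0.3]
width: 0.0869
grip_force: 0.0
```

Emit:
step_arm(delta_pos=[[0,0,0],[0,0,0],[0,0,0],[0,0,0],[0,0,0],[0,0,0]], turn=[0,0,0,0,0,0], grip=1, newtons=20)

```text
time: 22.35
ee_pos: [0.5159, 0.3531, 0.0048]
eef_rot: [0.958, 0.287, -0.0, 0.0]
ft_force: [-0.2, -0.3, 0.2]
width: 0.05
grip_force: 20.0
```

Emit:
step_arm(delta_pos=[[0,0,1],[0,0,1],[0,0,1],[0.507,-0.923,1],[0.507,-0.923,0],[0.507,-0.923,0],[0.507,-0.923,0],[0.507,-0.923,0],[0.507,-0.923,0],[0.507,-0.923,0],[0.507,-0.923,0],[0.507,-0.923,0]], turn=[0,0,0,0,0,0,0,0,0,0,0,0])

```text
time: 23.55
ee_pos: [0.6302, 0.1444, 0.1046]
eef_rot: [0.958, 0.287, -0.0, 0.0]
ft_force: [0.2, 0.4, -1.5]
width: 0.0492
grip_force: 20.0
```

Emit:
step_arm(delta_pos=[[0,0,0],[0,0,0],[0,0,0]], turn=[0,0,0])

```text
time: 23.85
ee_pos: [0.6293, 0.1467, 0.1047]
eef_rot: [0.958, 0.288, -0.0, -0.0]
ft_force: [0.4, 0.4, -1.5]
width: 0.0498
grip_force: 20.0
```

Emit:
step_arm(delta_pos=[[0.02,-0.03,-0.8],[0,0,-0.8],[0,0,-0.6],[0,0,-0.4],[0,0,-0.17],[0,0,0],[0,0,0]], turn=[0,0,0,0,0,0,0])

```text
time: 24.55
ee_pos: [0.6309, 0.1451, 0.0362]
eef_rot: [0.958, 0.287, 0.001, 0.0]
ft_force: [0.4, 0.2, -0.3]
width: 0.0498
grip_force: 20.0
```

Emit:
step_arm(delta_pos=[[0,0,0],[0,0,0],[0,0,0],[0,0,0],[0,0,0],[0,0,0]], turn=[0,0,0,0,0,0], grip=0)

```text
time: 25.15
ee_pos: [0.6305, 0.1448, 0.0356]
eef_rot: [0.958, 0.287, 0.0, 0.0]
ft_force: [0.1, 0.5, -0.1]
width: 0.0849
grip_force: 0.0
```

Emit:
step_arm(delta_pos=[[0,0,1],[0,0,1],[0,0,1],[0,0,1],[-0.98,0,0],[-0.98,0,0],[-0.98,0,0],[-0.98,0,0],[-0.98,0,0],[-0.98,0,0],[-0.98,0,0],[-0.98,-0.3,0]], turn=[0,0,0,0,0,0,0,0,0,0,0,0])

```text
time: 26.35
ee_pos: [0.4333, 0.1381, 0.1356]
eef_rot: [0.958, 0.288, 0.0, -0.0]
ft_force: [-1.2, -0.3, 0.4]
width: 0.0873
grip_force: 0.0
```

Run:
```python
from h import *
s=read_state();print(s['time'],s['ee_pos'],s['width'],s['joint_positions'].round(2))
c=shot('wrist','p5')
print('steel',top(c,(.6295,.146),.04,.049,.04),'red',ctop(c,(.432,.137),.02,.031,.04,0),top(c,(.432,.137),.02,.031,.035))
c=shot('side','p5s');print('steel',top(c,(.625,.144),.04,.049,.04))
```

```text
26.35 [0.43332782 0.13806347 0.13555218] 0.0872538472940924 [ 0.49  0.11 -0.93  1.96  0.09  1.12 -1.46]
steel (array([0.6276, 0.1442, 0.0439, 0.0493]), 2103, array([0.6187, 0.1394, 0.0438])) red (array([0.4309, 0.1373, 0.0257, 0.0477]), 2506, array([0.4317, 0.1378, 0.0257])) (array([0.431 , 0.1372, 0.0257, 0.0478]), 2540, array([0.432 , 0.1378, 0.0257]))
steel (array([0.625 , 0.1455, 0.0438, 0.0537]), 297, array([0.6251, 0.1435, 0.0438]))
```

View pics/p5.png

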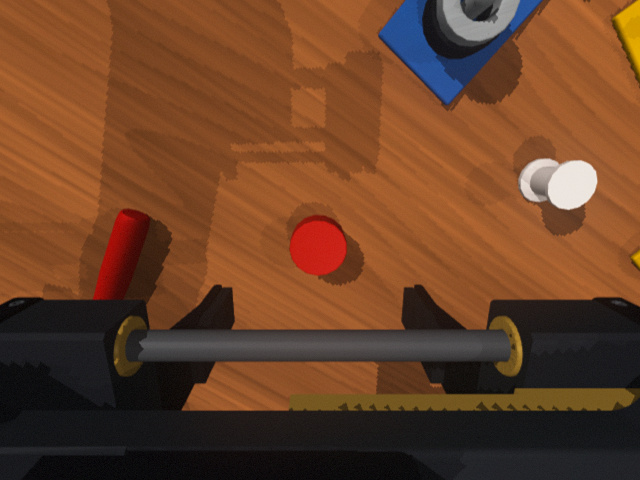

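Steel is seated flat (top 0.0439). Red cap at (318,246) sits between the fingers, the screwdriver handle at (120,255) is clear. Picking the cap.

Emit:
step_arm(delta_pos=[[-0.06,-0.03,-1],[0,0,-1],[0,0,-1],[0,0,-1],[0,0,-0.7],[0,0,-0.4],[0,0,-0.08],[0,0,0],[0,0,0]], turn=[0,0,0,0,0,0,0,0,0])

```text
time: 27.35
ee_pos: [0.4337, 0.1367, 0.0069]
eef_rot: [0.958, 0.287, 0.001, 0.0]
ft_force: [0.1, 0.2, 0.5]
width: 0.0868
grip_force: 0.0
```

Emit:
step_arm(delta_pos=[[0,0,0],[0,0,0],[0,0,0],[0,0,0],[0,0,0],[0,0,0]], turn=[0,0,0,0,0,0], grip=1, newtons=15)

```text
time: 27.95
ee_pos: [0.4329, 0.1365, 0.0061]
eef_rot: [0.958, 0.287, 0.0, 0.0]
ft_force: [0.1, -1.5, 0.5]
width: 0.0476
grip_force: 15.0
```

Emit:
step_arm(delta_pos=[[0,0,1],[0,0,1],[0,0,1],[0,0,1],[0.985,0.04,0],[0.985,0.04,0],[0.985,0.04,0],[0.985,0.04,0],[0.985,0.04,0],[0.985,0.04,0],[0.985,0.04,0],[0.985,0.04,0]], turn=[0,0,0,0,0,0,0,0,0,0,0,0])

```text
time: 29.15
ee_pos: [0.6308, 0.1444, 0.1056]
eef_rot: [0.958, 0.287, -0.0, 0.0]
ft_force: [-0.2, 1.0, 0.1]
width: 0.047
grip_force: 15.0
```

Emit:
step_arm(delta_pos=[[0,0,0],[0,0,0],[0,0,0]], turn=[0,0,0])

```text
time: 29.45
ee_pos: [0.6291, 0.1447, 0.1059]
eef_rot: [0.958, 0.288, -0.0, -0.0]
ft_force: [-0.5, -0.3, -1.1]
width: 0.0476
grip_force: 15.0
```

Run:
```python
from h import *
s=read_state();p=s['ee_pos'];print(s['time'],p,s['width'])
for n in('wrist','scene','side'):
    c=shot(n,'h6'+n);print(n,ctop(c,p[:2],p[2]+.013,p[2]+.026,.04,0))
```

```text
29.45 [0.62913432 0.14472673 0.10590605] 0.047582076731781
wrist (array([0.6274, 0.145 , 0.1254, 0.0481]), 4389, array([0.6351, 0.1492, 0.1253]))
scene (array([0.633 , 0.1492, 0.1239, 0.0449]), 229, array([0.6375, 0.1514, 0.1238]))
side (array([0.6241, 0.1437, 0.1259, 0.0504]), 346, array([0.622 , 0.1411, 0.1256]))
```

Emit:
step_arm(delta_pos=[[0.04,0,-0.6],[0,0,-0.6],[0,0,-0.5],[0,0,-0.3],[0,0,-0.18],[0,0,0],[0,0,0]], turn=[0,0,0,0,0,0,0])

```text
time: 30.3
ee_pos: [0.6312, 0.1446, 0.0518]
eef_rot: [0.958, 0.287, 0.0, 0.0]
ft_force: [0.8, 0.7, 0.1]
width: 0.0474
grip_force: 15.0
```

Emit:
step_arm(delta_pos=[[0,0,0],[0,0,0],[0,0,0],[0,0,0],[0,0,0],[0,0,0]], turn=[0,0,0,0,0,0], grip=0)

```text
time: 30.9
ee_pos: [0.6309, 0.1445, 0.0516]
eef_rot: [0.958, 0.287, 0.0, 0.0]
ft_force: [0.4, 0.3, 0.9]
width: 0.0845
grip_force: 0.0
```

Emit:
step_arm(delta_pos=[[0,0,1],[0,0,1],[0,0,1],[0,0,1],[-0.9,0,0],[-0.9,0,0],[-0.9,0,0],[-0.9,0,0],[-0.9,0,0],[-0.5,0,0],[0,0,0]], turn=[0,0,0,0,0,0,0,0,0,0,0])

```text
time: 32.0
ee_pos: [0.5051, 0.1445, 0.1519]
eef_rot: [0.958, 0.288, 0.0, 0.001]
ft_force: [-0.5, -0.1, -0.1]
width: 0.087
grip_force: 0.0
```

Run:
```python
from h import *
s=read_state();p=s['ee_pos'];print(s['time'],p,s['width'])
for n in('wrist','scene','side'):
    c=shot(n,'p6'+n);print(n,'red',ctop(c,(.629,.145),.063,.077,.04,0),'gr',ctop(c,(.61,-.15),.03,.044,.04,65,15),'spool',top(c,(.577,.011),.035,.046,.04))
a=load('p6scene')['image'][170:370,170:430,::-1];cv2.imwrite('pics/fin.png',cv2.resize(a,None,fx=3,fy=3)[:600,:780])
```

```text
32.0 [0.50514976 0.14451598 0.15189934] 0.08695275719986119
wrist red (array([0.6292, 0.1447, 0.0699, 0.0476]), 4272, array([0.6293, 0.145 , 0.0699])) gr None spool (array([0.5787, 0.0103, 0.0398, 0.0373]), 1442, array([0.5787, 0.0112, 0.0397]))
scene red (array([0.6327, 0.146 , 0.0679, 0.0493]), 410, array([0.6329, 0.1455, 0.0679])) gr None spool (array([0.5797, 0.0104, 0.038 , 0.0396]), 210, array([0.5806, 0.0119, 0.038 ]))
side red (array([0.6265, 0.1429, 0.0699, 0.0487]), 336, array([0.6247, 0.1411, 0.0697])) gr None spool (array([0.5756, 0.0097, 0.04  , 0.0375]), 247, array([0.5743, 0.0093, 0.0399]))
```

View pics/fin.png

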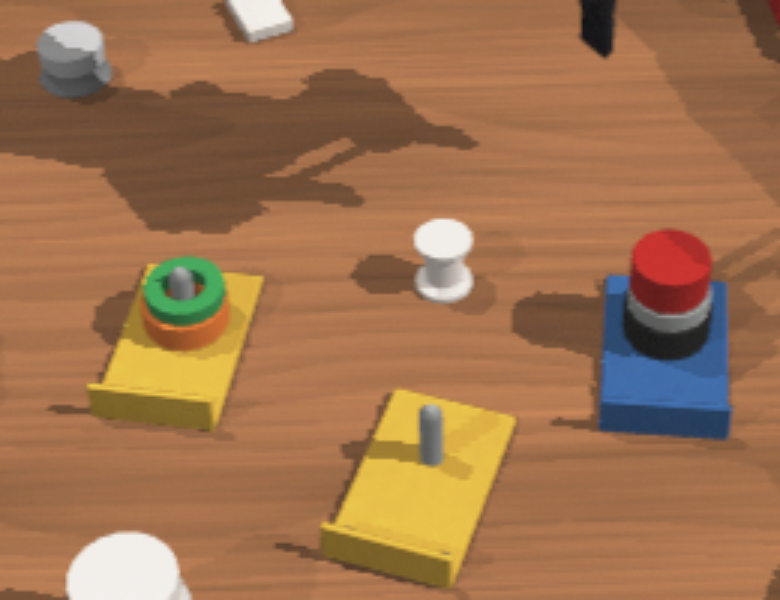

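The crop shows both stacks complete and flat: the blue stack at (668,295) with the cap top at 0.070 as it should be, and the yellow stack at (184,300). The spool at (443,260) is where it started.

```bash
python3 -c "
from bench import *
print(close_job())"
```

```text
the job is handed in; nothing more can be done
None
```

Both stacks are built and the job is handed in: black bush, steel spacer and red cap on blue, orange bush and green spacer on the right-hand yellow bracket, all flat and centred by camera after placing; the spool did not move (no verdict was returned).

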